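Fetch the first-aid case from behind the medicines and put the medicines back

ROBOT

A 6-joint arm with a two-finger parallel gripper is mounted at the origin on the work surface. World frame = base frame: x ahead of the robot, y to its left, z up, the work surface at z = 0. Lengths are in m, angles in rad, forces in N, time in s.
With the tool pointing down it reaches from about 0.3 to 0.85 m from the base axis. Payload 4.2 kg.
Tool frame: the origin (TCP) lies on the mounting face of the last link; the fingertips stand 191 mm ahead of it and the grasp point (between the pads) lies 172 mm ahead of it; x points along the fingers, z is the direction in which the jaws open and shut, and the axes are right-handed (so a half turn about x gives the same grasp; the last joint's range is limited). The gripper opens to 91 mm and grips with 3 to 60 N. Pads are 32 mm wide; open, the fingers measure 118 mm over their backs; the gripper's body (76 mm by 178 mm) begins 60 mm behind the grasp point.
Start: joints at [-1.218, 0.32, 1.565, -0, 1.257, -0.02], TCP at [0.209, -0.536, 0.405] pointing down, gripper open.
Joint ranges: [-3.11, 3.11], [-0.84, 2.01], [0.21, 2.61], [-1.34, 4.49], [0.05, 2.63], [-2.56, 2.56]. Speed limits (rad/s): [2.57, 2.57, 3.14, 3.14, 3.14, 3.14].

INTERFACE

Orientations are given as a rotation vector (axis times angle).
In Python, from bench import manip, cams gives the robot as it stands.
- The arm moves only by the shell command python3 -m pendant 'ROWS' [FORCE]. ROWS is text: rows parted by semicolons, each of 7 numbers parted by spaces: the shift along the tool's x, y, z in cm, then the turn, a rotation vector about the tool's x, y, z in degrees, then the opening, from 0 (shut) to 1 (fully open). In form: dx dy dz rx ry rz gripper; .... A call has 1 to 20 rows; each row is the pose to reach, as a shift and turn from the pose commanded when the call began, along the tool's axes at that moment; what a row does not reach only later rows make up. A row lasts 1/12 s, in which the tool goes at most 41.7 mm and 7.16 degrees, less where a joint would pass 70% of its speed; a pose out of reach is approached as far as the arm can. A call with a gripper value outside its range is refused whole. The fingers move at their own pace and stop on an object; FORCE is the grip in N (left out, the last holds). Time passes only in rows, so rows that repeat a pose let the fingers close. It gives the time, the measured TCP pose, the force and the opening at its end, in the units of the state.
- manip.read_state(): the state, without advancing time (a new reading comes with each control period).
- cams.camera(name): name is "side" or "top" or "wrist"; returns a dict with "frame" (400x640x3 uint8, red, green, blue), "z_map" (400x640 float32, m along the optical axis (not along the pixel's ray), 0 where there is no reading), "mtx" (3x3 intrinsics, pixels), "xyz" and "orientation" of the camera in the world; the wrist camera has in their place "mount" (4x4, takes a point from camera to tool coordinates, whose origin is the TCP and whose axes are the tool frame's). Camera axes: x right, y up, looking along -z (the intrinsics and any distortion apply to the point x, -y, -z); pixel columns grow to the right and rows downward; lengths in m; the calibration is good to about 2 mm. A picture is of the moment at which its call begins: read the wrist's pose just before it.
- manip.close_job(): hands the job in, once; it reports no verdict.
The state is a dict: "time": time; "joint_pos": joint angles; "joint_velocities": joint speeds; "tau": joint torques, N m; "eef_pos": TCP position; "tool_rot": TCP orientation; "wrist_force": force on the tool from outside, world axes, zero at the start; "torque": the same for the moment, N m; "opening": finger opening in m.
Only numpy, scipy, OpenCV 4.12 (cv2) and the standard library are available. Lean on these libraries where they do the work, as an engineer would, in place of code of your own. Each camera call takes 0.05 s, during which the arm holds its last target.

TASK

The green first-aid case has to go into the open cardboard parcel, but a red carton, a yellow-capped bottle and a blue-lidded can stand in front of it. First stand all three upright on the grey mat at the side, without shifting the case meanwhile; then take the case and set it down on the floor of the parcel, right way up as it stood, with the three still waiting on the mat. Last, stand each of the three back upright in the middle of the mark of its own colour (red carton on red, bottle on yellow, can on blue), never letting any of them topple.

Things in the scene. Friction and masses are not known exactly. Their poses are not given: they have to be found in the camera images.
- red_carton_center (a point): centre (half-way up) of the upright medicine carton, white with a red upper third and red top; 48 mm (its x) x 46 mm (its y) x 110 mm tall, about 140 g; z up; starts on the red mark, sides roughly along the mark's
- yellow_bottle_center (a point): centre (half-way up) of the upright brown round bottle with a yellow cap (cap seen from above); 48 mm diameter up to 80 mm from its foot, above that 40 to 44 mm, 110 mm tall in all, about 160 g; z up; starts on the yellow mark
- blue_can_center (a point): centre (half-way up) of the upright white round can with blue band and blue lid; 50 mm diameter, 110 mm tall, about 180 g; z up; starts on the blue mark
- aid_case_center (a point): centre (half-way up) of the green first-aid case with a white cross on top; 45 mm (its x) x 130 mm long (its y) x 60 mm tall, about 300 g; z up; stands on the wooden board (top 12 mm above the table) close behind the three, its length along their row, about 67 mm from the row's centre line to its own; the three are taller and leave no room for a gripper in front of it until they are gone
- mark_red: fixed red square mark, 64 x 64 x 3 mm, on the wooden board; origin at the centre of its underside (top face 3 mm above), axes along its sides. One of three in a row along the board's front, 100 mm apart, x towards the row behind, y along the row
- mark_yellow: fixed yellow square mark, 64 x 64 x 3 mm, on the wooden board; origin at the centre of its underside (top face 3 mm above), axes along its sides. One of three in a row along the board's front, 100 mm apart, x towards the row behind, y along the row
- mark_blue: fixed blue square mark, 64 x 64 x 3 mm, on the wooden board; origin at the centre of its underside (top face 3 mm above), axes along its sides. One of three in a row along the board's front, 100 mm apart, x towards the row behind, y along the row
- side_mat: fixed plain grey mat, 260 mm (its x) x 160 mm (its y) x 6 mm thick, lying on the table to one side of the board (left or right); origin at the centre of its underside, top face 6 mm above; room for the three in a row along its x, 85 mm apart
- parcel: fixed open cardboard box, 260 mm (its x) x 180 mm (its y) x 60 mm high outside, walls and floor 6 mm thick, open on top, on the table on the other side of the board; origin at the centre of its underside, inner floor 6 mm above; short flaps slope outwards from the rims of its short ends
Not all that is in view belongs to the job. Leave any purple look-alike of the part that bears blue_can_center alone.

How it is judged:
On the way, in this order (a step that is already met when the one before it is completed fails the run):
1. all three containers stand upright and released on the grey mat, the first-aid case not yet moved (less than 30 mm) (x of red_carton_center in the frame of side_mat between -0.13 and 0.13 m and y of red_carton_center in the frame of side_mat between -0.08 and 0.08 m and z of red_carton_center in the frame of side_mat between 0.054 and 0.068 m and angle between each of red_carton_center, yellow_bottle_center, blue_can_center's own z axis and vertical below 0.15 rad and linear speed of each of red_carton, yellow_bottle, blue_can below 0.03 m/s and contact force between the fingers and red_carton below 0.3 N and x of yellow_bottle_center in the frame of side_mat between -0.13 and 0.13 m and y of yellow_bottle_center in the frame of side_mat between -0.08 and 0.08 m and z of yellow_bottle_center in the frame of side_mat between 0.054 and 0.068 m and contact force between the fingers and yellow_bottle below 0.3 N and x of blue_can_center in the frame of side_mat between -0.13 and 0.13 m and y of blue_can_center in the frame of side_mat between -0.08 and 0.08 m and z of blue_can_center in the frame of side_mat between 0.054 and 0.068 m and contact force between the fingers and blue_can below 0.3 N and distance of aid_case_center from where it was at the start of the episode below 0.03 m), for 0.2 s.
2. the case stands released and right way up on the parcel's floor, the three still on the mat (x of aid_case_center in the frame of parcel between -0.125 and 0.125 m and y of aid_case_center in the frame of parcel between -0.085 and 0.085 m and z of aid_case_center in the frame of parcel between 0.03 and 0.044 m and angle between each of aid_case_center, red_carton_center, yellow_bottle_center, blue_can_center's own z axis and vertical below 0.15 rad and linear speed of each of aid_case, red_carton, yellow_bottle, blue_can below 0.03 m/s and contact force between the fingers and aid_case below 0.3 N and x of red_carton_center in the frame of side_mat between -0.13 and 0.13 m and y of red_carton_center in the frame of side_mat between -0.08 and 0.08 m and z of red_carton_center in the frame of side_mat between 0.054 and 0.068 m and contact force between the fingers and red_carton below 0.3 N and x of yellow_bottle_center in the frame of side_mat between -0.13 and 0.13 m and y of yellow_bottle_center in the frame of side_mat between -0.08 and 0.08 m and z of yellow_bottle_center in the frame of side_mat between 0.054 and 0.068 m and contact force between the fingers and yellow_bottle below 0.3 N and x of blue_can_center in the frame of side_mat between -0.13 and 0.13 m and y of blue_can_center in the frame of side_mat between -0.08 and 0.08 m and z of blue_can_center in the frame of side_mat between 0.054 and 0.068 m and contact force between the fingers and blue_can below 0.3 N), for 0.2 s.
At the end, for the whole second after the job is handed in: The case stands right way up on the floor inside the parcel; each container stands upright (within 0.15 rad) on the mark of its own colour, its centre within 15 mm of the mark's; all released and at rest (x of aid_case_center in the frame of parcel between -0.125 and 0.125 m and y of aid_case_center in the frame of parcel between -0.085 and 0.085 m and z of aid_case_center in the frame of parcel between 0.03 and 0.044 m and angle between each of aid_case_center, red_carton_center, yellow_bottle_center, blue_can_center's own z axis and vertical below 0.15 rad and linear speed of each of aid_case, red_carton, yellow_bottle, blue_can below 0.03 m/s and contact force between the fingers and aid_case below 0.3 N and horizontal distance between red_carton_center and mark_red below 0.015 m and z of red_carton_center in the frame of mark_red between 0.052 and 0.064 m and contact force between the fingers and red_carton below 0.3 N and horizontal distance between yellow_bottle_center and mark_yellow below 0.015 m and z of yellow_bottle_center in the frame of mark_yellow between 0.052 and 0.064 m and contact force between the fingers and yellow_bottle below 0.3 N and horizontal distance between blue_can_center and mark_blue below 0.015 m and z of blue_can_center in the frame of mark_blue between 0.052 and 0.064 m and contact force between the fingers and blue_can below 0.3 N); the robot touches nothing.
It fails at once if one of the three containers topples (more than 0.7 rad from upright) (angle between any of red_carton_center, yellow_bottle_center, blue_can_center's own z axis and vertical above 0.7 rad).
It also fails if it takes over 147 s, if anything falls off the work surface, if the arm or the gripper's body presses on something with over 40 N, if the wrist force passes 120 N, or if a joint passes its speed limit or range.

## Working session

There is one attempt and no reset: what is moved stays moved. The work goes in short steps, Python scripts to look and compute and a shell command to move; the robot and the scene stay as the last step left them, time stands still between calls to the robot, and variables do not carry over. Pictures are saved under pics/ and viewed, and the job is handed in when it is done.

```bash
mkdir -p pics; ls; python3 - <<'E'
from bench import manip, cams
import cv2,numpy as np
print(manip.read_state())
for n in ["top","side"]:
    c=cams.camera(n); cv2.imwrite(f"pics/{n}0.png",c["frame"][:,:,::-1]); print(n,c["mtx"],c["xyz"],c["orientation"],[k for k in c])
    np.savez(f"{n}0.npz",**{k:v for k,v in c.items()})
E
```

```text
pics
{'time': 0.0, 'joint_pos': array([-1.21800354e+00,  3.20276494e-01,  1.56565881e+00,  1.38149267e-05,
        1.25741965e+00, -1.99893554e-02]), 'joint_velocities': array([ 1.40250536e-03,  1.11239274e-04,  1.44424477e-03, -2.47620100e-04,
       -5.24818670e-04, -1.89652131e-05]), 'tau': array([ 1.16596955e-03, -4.12451684e+01, -2.31973171e+01,  7.27952574e-02,
        4.57403704e-02, -1.53863912e-04]), 'eef_pos': array([ 0.20936864, -0.53534398,  0.4039367 ]), 'tool_rot': array([ 0.93141256,  1.36426985, -0.92970728]), 'wrist_force': array([-0.00378112, -0.98281601,  0.3871544 ]), 'torque': array([ 0.01876617,  0.03273052, -0.03595159]), 'opening': 0.09142961369437652}
top [[390.29925124   0.         321.33821656]
 [  0.         390.29925124 195.00871094]
 [  0.           0.           1.        ]] [0.42013085 0.00992681 0.93101308] [ 0.13303407 -0.14606598 -1.55302422] ['frame', 'z_map', 'mtx', 'xyz', 'orientation']
side [[390.54032331   0.         315.50478742]
 [  0.         390.54032331 198.16395595]
 [  0.           0.           1.        ]] [ 0.34447229 -0.78385814  0.64506275] [ 0.94799725 -0.14379794 -0.31483981] ['frame', 'z_map', 'mtx', 'xyz', 'orientation']
```

View pics/top0.png

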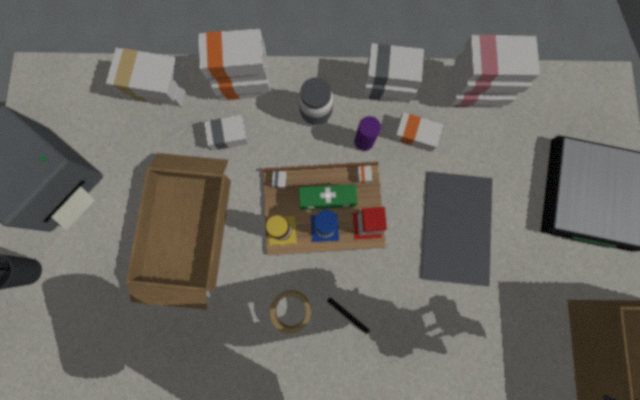

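View pics/side0.png

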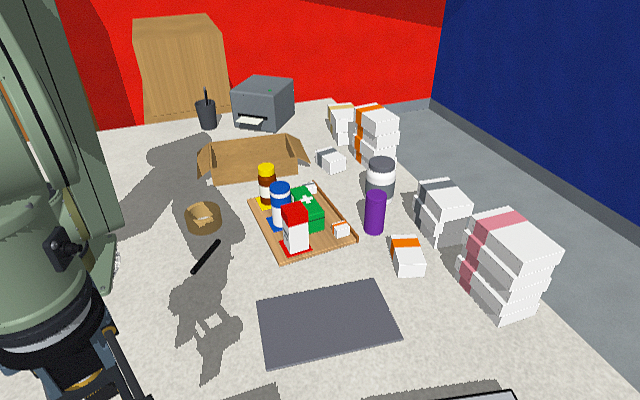

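Top view: yellow (278,226), blue (325,223), red (372,220) in front of the green case (328,196). Mat on the right (457,228), parcel on the left (180,230). Purple look-alike at (367,133). I'll measure from depth.

```bash
cat > h.py <<'E'
import numpy as np, cv2
from scipy.spatial.transform import Rotation as R
from bench import manip, cams
def cloud(c, st=None):
    z=c["z_map"].astype(float); K=c["mtx"]
    v,u=np.mgrid[0:z.shape[0],0:z.shape[1]]
    P=np.stack([(u-K[0,2])/K[0,0]*z,-(v-K[1,2])/K[1,1]*z,-z],-1)
    if "mount" in c:
        M=np.array(c["mount"]); P=P@M[:3,:3].T+M[:3,3]
        return P@R.from_rotvec(st["tool_rot"]).as_matrix().T+st["eef_pos"]
    o=np.array(c["orientation"]); 
    Rm=R.from_rotvec(o).as_matrix() if o.size==3 else o
    return P@Rm.T+np.array(c["xyz"])
def hsv(c): return cv2.cvtColor(c["frame"],cv2.COLOR_RGB2HSV).astype(int)
def rect(pts):
    (cx,cy),(w,h),a=cv2.minAreaRect((pts*1000).astype(np.float32)); return np.round([cx,cy,w,h,a],1)
E
python3 - <<'E'
from h import *
for n in ["top","side"]:
    c=dict(np.load(n+"0.npz")); P=cloud(c); H=hsv(c); h,s,v=H[...,0],H[...,1],H[...,2]
    z=P[...,2]; ok=(c["z_map"]>0)&(P[...,0]>0.2)&(P[...,0]<.75)&(abs(P[...,1])<.45)
    t=ok&(z<.005)&(z>-.02)&(s<60); print(n,"table z",np.median(z[t]))
    def rep(nm,m):
        p=P[m&ok]
        if len(p)<5: print(nm,len(p));return
        print(nm,len(p),"z %.3f %.3f"%(np.percentile(p[:,2],5),np.percentile(p[:,2],95)),"mean",p.mean(0).round(4),rect(p[:,:2]))
    rep("red top",((h<6)|(h>174))&(s>150)&(z>.115))
    rep("red mark",((h<6)|(h>174))&(s>150)&(z<.03))
    rep("yel top",(h>20)&(h<33)&(s>150)&(z>.115))
    rep("yel mark",(h>20)&(h<33)&(s>150)&(z<.03))
    rep("blue top",(h>100)&(h<125)&(s>150)&(z>.115))
    rep("blue mark",(h>100)&(h<125)&(s>150)&(z<.03))
    rep("green",(h>50)&(h<85)&(s>100)&(z>.06))
    rep("purple",(h>126)&(h<150)&(s>100)&(z>.02))
    rep("mat",(P[...,1]<-.15)&(P[...,1]>-.45)&(v<120)&(z>0.002)&(z<.03)&(P[...,0]>.25)&(P[...,0]<.55))
    rep("parcelrim",(P[...,1]>.15)&(z>.045)&(z<.075)&(P[...,0]<.6))
    rep("board/wood",(h>5)&(h<20)&(s>60)&(z>.006)&(z<.03)&(abs(P[...,1])<.2))
E
python3 - <<'E'
import cv2
im=cv2.imread("pics/top0.png")[140:320,120:500]; cv2.imwrite("pics/top0z.png",cv2.resize(im,None,fx=2.1,fy=2.1,interpolation=2))
E
```

```text
top table z 0.001307947822853428
red top 488 z 0.124 0.129 mean [ 0.5167 -0.1051  0.1267] [ 516.8 -105.6   47.2   44.1    4.1]
red mark 171 z 0.014 0.019 mean [ 0.5012 -0.0912  0.0161] [429.7 -89.8  73.2 265.1  80.2]
yel top 354 z 0.124 0.129 mean [0.4986 0.0956 0.1261] [498.8  95.8  42.3  42.2  28.3]
yel mark 217 z 0.014 0.019 mean [0.4936 0.0855 0.0164] [501.8  97.1  64.1  66.3   1.4]
blue top 414 z 0.124 0.128 mean [ 0.509  -0.0055  0.1263] [509.7  -5.3  47.8  45.4   6. ]
blue mark 157 z 0.014 0.019 mean [ 0.4913 -0.0005  0.0163] [411.5 -26.  259.8  64.8  12.1]
green 938 z 0.070 0.076 mean [ 0.5728 -0.0093  0.0729] [573.9  -9.9  45.4 128.1   4. ]
purple 568 z 0.033 0.113 mean [ 0.7144 -0.0968  0.0936] [ 721.4 -100.    45.1   48.6   68.5]
mat 6134 z 0.002 0.010 mean [ 0.4322 -0.311   0.0062] [ 400.  -299.1  299.5  300.2    0.4]
parcelrim 2274 z 0.046 0.063 mean [0.42   0.3344 0.0565] [473.5 327.  182.8 268.3  85.1]
board/wood 5496 z 0.011 0.020 mean [0.558  0.0041 0.0138] [503.  -40.7 419.8 350.3   4.6]
side table z -0.0001637554621554127
red top 358 z 0.117 0.126 mean [ 0.5165 -0.
[... 239 characters left out ...]
z 0.012 0.017 mean [0.4746 0.0808 0.0148] [440.3  44.  428.9  64.2  51. ]
blue top 210 z 0.120 0.126 mean [ 0.5098 -0.0115  0.1239] [509.8  -9.3  47.4  46.9  17.4]
blue mark 95 z 0.010 0.016 mean [ 0.4691 -0.0137  0.0139] [458.2  12.8 408.2 128.6  47.7]
green 460 z 0.065 0.073 mean [ 0.5717 -0.0226  0.0768] [395.5 -40.4 411.5 132.9   8.7]
purple 787 z 0.027 0.110 mean [ 0.7153 -0.1139  0.0765] [626.4 -27.5 164.7 267.   79.2]
mat 3864 z 0.004 0.008 mean [ 0.4644 -0.3247  0.0058] [ 416.6 -322.1  241.1  300.8   71.7]
parcelrim 923 z 0.046 0.060 mean [0.4488 0.3174 0.0539] [477.5 324.4 189.9 261.9  84.9]
board/wood 2537 z 0.009 0.022 mean [ 0.5294 -0.0396  0.0128] [498.3 -49.8 396.7 374.6  10.5]
```

View pics/top0z.png

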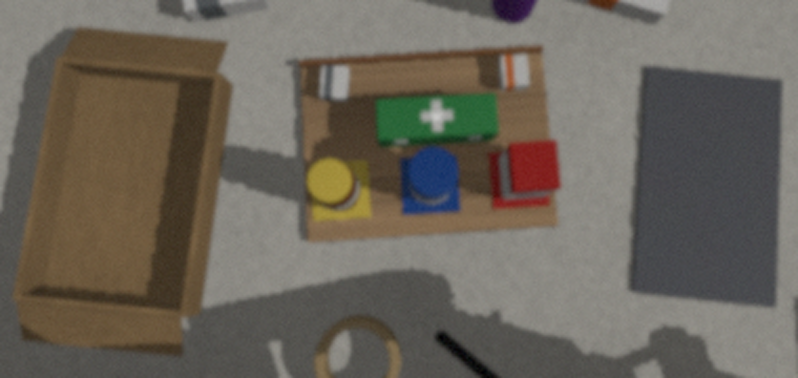

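```bash
python3 - <<'E'
from h import *
s0=manip.read_state(); print(R.from_rotvec(s0["tool_rot"]).as_matrix().round(3))
for n in ["top","side"]:
    c=dict(np.load(n+"0.npz")); P=cloud(c); H=hsv(c); h,s,v=H[...,0],H[...,1],H[...,2]
    x,y,z=P[...,0],P[...,1],P[...,2]; ok=(c["z_map"]>0)
    def near(a,b,d): return ok&(abs(x-a)<d)&(abs(y-b)<d)
    for nm,hh,a,b in [("red",((h<6)|(h>174)),.51,-.1),("blue",(h>100)&(h<125),.505,-.003),("yel",(h>20)&(h<33),.5,.096)]:
        m=near(a,b,.05)&hh&(s>140)&(z<.022); p=P[m]; print(n,nm,len(p),rect(p[:,:2]))
    m=((v<115)&(s<70)&(abs(z-.006)<.006)&(x>.2)&(x<.6)&(y<-.2)&(y>-.45)&ok).astype(np.uint8)
    m=cv2.morphologyEx(m,cv2.MORPH_OPEN,np.ones((5,5)))
    k,l,st,_=cv2.connectedComponentsWithStats(m); i=1+np.argmax(st[1:,4]); print(n,"mat",st[i],rect(P[l==i][:,:2]))
    m=(x>.25)&(x<.62)&(y>.2)&(y<.45)&ok&(z>.03); p=P[m&(z>.05)&(z<.064)]; print(n,"parcel",rect(p[:,:2]))
    m=ok&(x>.3)&(x<.6)&(y>.22)&(y<.43)&(abs(z-.008)<.007); print("floor",rect(P[m][:,:2]))
    m=(x>.4)&(x<.7)&(abs(y)<.17)&ok&(z>.02)&(z<.06)&(x>.59); 
    mm=cv2.morphologyEx(m.astype(np.uint8),cv2.MORPH_OPEN,np.ones((3,3))); k,l,st,_=cv2.connectedComponentsWithStats(mm)
    for i in range(1,k):
        if st[i,4]>15: print("  thing",st[i,4],P[l==i].min(0).round(3),P[l==i].max(0).round(3))
E
```

```text
[[-0.001  0.931  0.364]
 [ 0.001  0.364 -0.931]
 [-1.    -0.    -0.002]]
top red 177 [ 517.9 -102.    71.1   61.6    9.3]
top blue 171 [513.7  -4.9  70.8  58.9   1.3]
top yel 282 [502.2  98.2  68.6  68.6   2.2]
top mat [ 420  191   72   95 6174] [ 495.  -319.7  164.6  224.2   85. ]
top parcel [486.  325.8 182.8 284.   85.2]
floor [450.  325.1 299.9 209.9   0. ]
  thing 27 [ 0.698 -0.106  0.02 ] [ 0.7   -0.093  0.053]
  thing 234 [ 0.615 -0.113  0.02 ] [ 0.664 -0.082  0.043]
  thing 211 [0.6   0.089 0.022] [0.636 0.12  0.039]
side red 142 [ 516.5 -104.    65.1   70.4    4.4]
side blue 85 [485.2  -6.3  22.1  69.3  10.1]
side yel 88 [482.7  94.   28.1  69.    5.4]Traceback (most recent call last):
  File "<stdin>", line 11, in <module>
    return _wrapfunc(a, 'argmax', axis=axis, out=out, **kwds)
    return bound(*args, **kwds)
ValueError: attempt to get argmax of an empty sequence
```

```bash
python3 - <<'E'
from h import *
c=dict(np.load("top0.npz")); Rm=R.from_rotvec(c["orientation"]).as_matrix(); K=c["mtx"]
def px(u,v,z):
    d=Rm@np.array([(u-K[0,2])/K[0,0],-(v-K[1,2])/K[1,1],-1]); t=(z-c["xyz"][2])/d[2]; return (c["xyz"]+t*d)[:2]
for nm,z,L in [("mat",.006,[(645,68),(782,80),(775,305),(631,291)]),("parcelrim",.06,[(60,62),(232,88),(186,314),(14,298)]),("yellowmark",.015,[(311,163),(372,162),(372,217),(313,220)]),("bluemark",.015,[(402,157),(402,213),(460,212),(460,157)]),("redmark",.015,[(489,154),(492,207),(551,206),(551,150)])]:
    p=np.array([px(120+a/2.1,140+b/2.1,z) for a,b in L]); print(nm,p.round(3).tolist(),p.mean(0).round(4),[round(float(np.linalg.norm(p[i]-p[i-1])),3) for i in range(4)], rect(p))
E
```

```text
mat [[0.646, -0.254], [0.634, -0.413], [0.379, -0.389], [0.393, -0.23]] [ 0.5132 -0.3214] [0.255, 0.159, 0.256, 0.16] [ 513.5 -321.4  159.6  258.3   84.5]
parcelrim [[0.63, 0.399], [0.604, 0.211], [0.365, 0.245], [0.379, 0.424]] [0.4949 0.3198] [0.252, 0.19, 0.241, 0.179] [492.5 322.3 190.1 252.1  82.1]
yellowmark [[0.529, 0.128], [0.531, 0.06], [0.47, 0.058], [0.466, 0.124]] [0.4989 0.0924] [0.064, 0.068, 0.061, 0.065] [498.3  93.   63.6  68.4   1.7]
bluemark [[0.537, 0.026], [0.475, 0.025], [0.477, -0.039], [0.538, -0.039]] [ 0.5066 -0.0068] [0.065, 0.063, 0.065, 0.062] [506.5  -7.   62.7  65.3   1. ]
redmark [[0.542, -0.072], [0.483, -0.075], [0.485, -0.141], [0.548, -0.142]] [ 0.5142 -0.1074] [0.07, 0.06, 0.066, 0.063] [ 514.2 -108.5   62.8   70.2    3.1]
```

```bash
cat >> h.py <<'E'
def calc(x,y,z,zhead):
    "grasp point target world, heading (deg) of tool z; prints shift cm & turn deg in the current tool frame"
    s=manip.read_state(); A=R.from_rotvec(s["tool_rot"]); a=np.radians(zhead)
    X=np.array([0,0,-1.]); Z=np.array([np.cos(a),np.sin(a),0]); Y=np.cross(Z,X)
    B=R.from_matrix(np.stack([X,Y,Z],1)); p=np.array([x,y,z+.172])
    d=A.inv().apply(p-s["eef_pos"])*100; r=np.degrees((A.inv()*B).as_rotvec())
    print("t=%.2f"%s["time"],"shift",d.round(2),"turn",r.round(2),"F",s["wrist_force"].round(1),"q",s["joint_pos"].round(2),"open %.4f"%s["opening"])
E
python3 -c "
from h import *
calc(.517,-.106,.23,-85.5)"
```

```text
t=0.10 shift [  0.25  44.29 -28.78] turn [ 1.686e+01 -9.000e-02  1.000e-02] F [ 0.7  1.1 -0.9] q [-1.22  0.32  1.57 -0.    1.26 -0.02] open 0.0910
```

```bash
python3 -m pendant '0 3 -2 1 0 0 1; 0 6 -4 2 0 0 1; 0 9 -6 4 0 0 1; 0 12 -8 6 0 0 1; 0 15 -10 8 0 0 1; 0 18 -12 10 0 0 1; 0 21 -14 12 0 0 1; 0 24 -16 13 0 0 1; 0 27 -18 14 0 0 1; 0 30 -20 15 0 0 1; 0 33 -22 16 0 0 1; 0 36 -24 16.9 0 0 1; 0 39 -26 16.9 0 0 1; 0 42 -27.5 16.9 0 0 1; 0 44.3 -28.8 16.9 0 0 1; 0 44.3 -28.8 16.9 0 0 1; 0 44.3 -28.8 16.9 0 0 1; 0 44.3 -28.8 16.9 0 0 1'
cat > w.py <<'E'
import sys
from h import *
s=manip.read_state(); c=cams.camera("wrist"); P=cloud(c,s); n=sys.argv[1]
np.savez(n+".npz",P=P,**c); cv2.imwrite(f"pics/{n}.png",c["frame"][:,:,::-1])
E
python3 w.py w1; python3 -c "
from h import *
calc(.517,-.106,.077,-85.5)"
```

```text
time: 1.6
eef_pos: [0.5167, -0.1062, 0.4043]
tool_rot: [1.151, 1.246, -1.153]
wrist_force: [-0.5, -0.9, -0.7]
opening: 0.0917
t=1.65 shift [15.55  0.07 -0.05] turn [-0.08  0.01  0.07] F [ 0.5 -0.6 -0.3] q [-0.23  0.25  1.67 -0.    1.23  1.27] open 0.0911
```

View pics/w1.png

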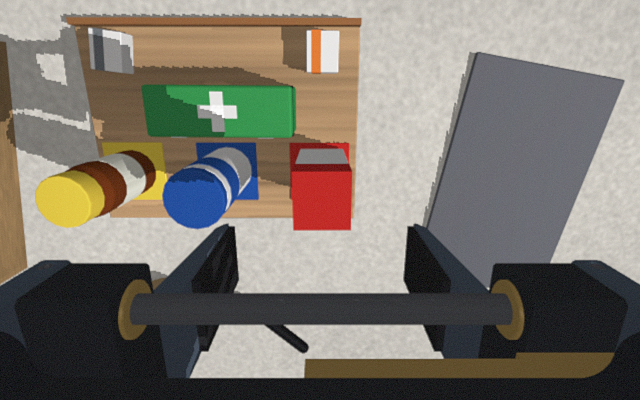

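Wrist view: carton top centred about (321,195), between the fingers. Blue lid (197,195), yellow cap (70,200), case (218,111). Cross-checking positions from the wrist cloud.

```bash
cat > objs.py <<'E'
import sys
from h import *
c=dict(np.load(sys.argv[1]+".npz")); P=c["P"] if "P" in c else cloud(c); H=hsv(c); h,s,v=H[...,0],H[...,1],H[...,2]
x,y,z=P[...,0],P[...,1],P[...,2]; ok=c["z_map"]>0
cols=dict(red=(h<6)|(h>174),yel=(h>20)&(h<33),blue=(h>100)&(h<125),green=(h>50)&(h<85))
for n,m in cols.items():
    for lo,hi,t in ([(.107,.14,"top"),(.008,.024,"mark")] if n!="green" else [(.06,.085,"top")]):
        mm=(ok&m&(s>130)&(z>lo)&(z<hi)&(y<.16)).astype(np.uint8); k,l,st,_=cv2.connectedComponentsWithStats(mm)
        if k<2: continue
        i=1+np.argmax(st[1:,4]); p=P[l==i]; zz=np.percentile(p[:,2],[5,50,95]).round(3)
        p=p[abs(p[:,2]-zz[2])<.006]; print(n,t,len(p),"z",zz,rect(p[:,:2]))
E
python3 objs.py w1
```

```text
red top 3503 z [0.119 0.126 0.127] [ 517.8 -106.4   48.3   46.4    4.9]
red mark 492 z [0.014 0.015 0.017] [ 533.  -102.7   29.6   63.3    6. ]
yel top 2378 z [0.111 0.125 0.126] [5.012e+02 9.580e+01 4.210e+01 4.250e+01 2.000e-01]
yel mark 1334 z [0.013 0.015 0.017] [500.   94.8  64.2  64.6   4.6]
blue top 2942 z [0.124 0.125 0.126] [511.   -6.6  48.1  47.6  44.5]
blue mark 932 z [0.014 0.015 0.017] [508.4  -4.8  61.9  63.1   4.3]
green top 6447 z [0.071 0.072 0.074] [575.9 -11.   43.5 128.1   4.1]
```

```bash
python3 -m pendant '2.5 0.1 0 0 0 0 1; 5 0.1 0 0 0 0 1; 7.5 0.1 0 0 0 0 1; 10 0.1 0 0 0 0 1; 12 0.1 0 0 0 0 1; 14 0.1 0 0 0 0 1; 15 0.1 0 0 0 0 1; 15.5 0.1 0 0 0 0 1; 15.5 0.1 0 0 0 0 1; 15.5 0.1 0 0 0 0 0.4; 15.5 0.1 0 0 0 0 0.3; 15.5 0.1 0 0 0 0 0.3; 15.5 0.1 0 0 0 0 0.3; 15.5 0.1 0 0 0 0 0.3; 15.5 0.1 0 0 0 0 0.3; 15.5 0.1 0 0 0 0 0.3' 20
python3 -c "
from h import *
calc(.597,-.329,.14,-85.5)"
```

```text
time: 2.98
eef_pos: [0.5181, -0.1058, 0.2499]
tool_rot: [1.151, 1.245, -1.151]
wrist_force: [-0.3, 0.2, 0.8]
opening: 0.0475
t=2.98 shift [-6.2   6.12 22.87] turn [-0.03  0.02 -0.02] F [-0.3  0.2  0.8] q [-0.22  0.4   1.88 -0.    0.86  1.27] open 0.0475
```

```bash
python3 -m pendant '-1.5 0 0 0 0 0 0.3; -3.5 0 0 0 0 0 0.3; -5 0.3 1 0 0 0 0.3; -6 0.8 3 0 0 0 0.3; -6 1.5 5.5 0 0 0 0.3; -6 2.2 8 0 0 0 0.3; -6 2.9 10.5 0 0 0 0.3; -6 3.6 13 0 0 0 0.3; -6 4.3 15.5 0 0 0 0.3; -6 5 18 0 0 0 0.3; -6 5.6 20.5 0 0 0 0.3; -6 6 22 0 0 0 0.3; -5.5 6.1 22.9 0 0 0 0.3; -4 6.1 22.9 0 0 0 0.3; -2 6.1 22.9 0 0 0 0.3; -0.5 6.1 22.9 0 0 0 0.3; 0.2 6.1 22.9 0 0 0 0.3; 0.5 6.1 22.9 0 0 0 0.3; 0.7 6.1 22.9 0 0 0 0.3; 0.7 6.1 22.9 0 0 0 0.3' 20
python3 -c "
from h import *
calc(.597,-.329,.069,-85.5)"
```

```text
time: 4.65
eef_pos: [0.5969, -0.3293, 0.2431]
tool_rot: [1.151, 1.245, -1.151]
wrist_force: [0.0, 0.5, -0.6]
opening: 0.046
t=4.65 shift [ 0.21  0.01 -0.03] turn [-0.02  0.02 -0.03] F [ 0.   0.5 -0.6] q [-0.52  0.61  1.51 -0.    1.02  0.97] open 0.0460
```

```bash
python3 -m pendant '0.1 0 0 0 0 0 0.3; 0.2 0 0 0 0 0 0.3; 0.2 0 0 0 0 0 0.3' 20
python3 w.py w2
```

```text
time: 4.9
eef_pos: [0.5969, -0.3295, 0.2415]
tool_rot: [1.152, 1.243, -1.151]
wrist_force: [0.4, 0.0, 0.0]
opening: 0.0462
```

View pics/w2.png

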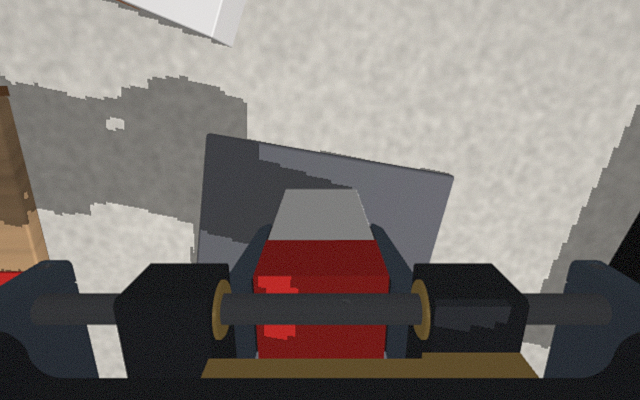

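```bash
python3 -m pendant '0.05 0 0 0 0 0 0.6; 0.05 0 0 0 0 0 0.8; 0 0 0 0 0 0 1; 0 0 0 0 0 0 1; -1.5 0 0 0 0 0 1; -4 0 0 0 0 0 1; -7 0 0 0 0 0 1; -9.5 0 0 0 0 0 1; -10 0 0 0 0 0 1; -10 0 0 0 0 0 1'
python3 w.py w3; python3 objs.py w3; python3 -c "
from h import *
calc(.511,-.006,.17,-85.5)"
```

```text
time: 5.78
eef_pos: [0.597, -0.3296, 0.3434]
tool_rot: [1.152, 1.24, -1.15]
wrist_force: [-0.7, -0.0, -0.5]
opening: 0.0913
red top 5146 z [0.115 0.117 0.118] [ 596.9 -329.3   49.3   46.3    4.1]
red mark 2866 z [0.014 0.015 0.017] [ 524.7 -103.9   46.5   64.5    3.1]
yel mark 1 z [0.016 0.016 0.016] [ 721.7 -562.8    0.     0.     0. ]
blue mark 616 z [0.014 0.015 0.016] [506.5 -31.8  19.2  61.4  80.8]
green top 80 z [0.06  0.062 0.064] [567.9 -75.6  19.1   2.8   4.4]
t=5.83 shift [ -0.12  -6.02 -32.91] turn [-0.04  0.04 -0.04] F [-0.1  0.2 -0.6] q [-0.52  0.53  1.39 -0.    1.22  0.97] open 0.0913
```

View pics/w3.png

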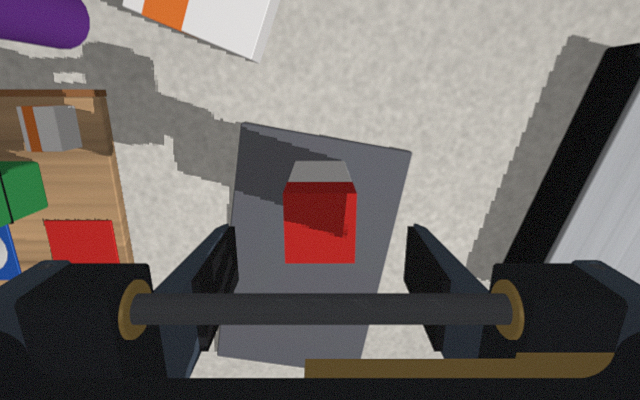

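Red stands upright on the mat (top at (320,222)). Next, blue.

```bash
python3 -m pendant '0 -0.3 -1.5 0 0 0 1; 0 -0.8 -4.5 0 0 0 1; 0 -1.4 -7.5 0 0 0 1; 0 -1.9 -10.5 0 0 0 1; 0 -2.5 -13.5 0 0 0 1; 0 -3 -16.5 0 0 0 1; 0 -3.6 -19.5 0 0 0 1; 0 -4.1 -22.5 0 0 0 1; 0 -4.7 -25.5 0 0 0 1; 0 -5.3 -28.5 0 0 0 1; 0 -5.8 -31.5 0 0 0 1; 0 -6 -32.9 0 0 0 1; 0 -6 -32.9 0 0 0 1; 1 -6 -32.9 0 0 0 1; 3 -6 -32.9 0 0 0 1; 5.5 -6 -32.9 0 0 0 1; 7.5 -6 -32.9 0 0 0 1; 8.7 -6 -32.9 0 0 0 1; 9.2 -6 -32.9 0 0 0 1; 9.2 -6 -32.9 0 0 0 1' 20
python3 -c "
from h import *
calc(.511,-.006,.078,-85.5)"
```

```text
time: 7.5
eef_pos: [0.5109, -0.007, 0.2464]
tool_rot: [1.15, 1.248, -1.156]
wrist_force: [0.6, 0.2, -0.2]
opening: 0.0911
t=7.50 shift [-0.36  0.02 -0.1 ] turn [-0.11 -0.01  0.26] F [ 0.6  0.2 -0.2] q [-0.04  0.38  1.93 -0.    0.84  1.46] open 0.0911
```

```bash
python3 -m pendant '0 0 0 0 0 0 0.4; -0.2 0 0 0 0 0 0.3; -0.2 0 0 0 0 0 0.3; -0.2 0 0 0 0 0 0.3; -0.2 0 0 0 0 0 0.3; -0.2 0 0 0 0 0 0.3; -0.2 0 0 0 0 0 0.3; -0.2 0 0 0 0 0 0.3' 20
python3 -c "
from h import *
calc(.513,-.321,.07,-85.5)"
```

```text
time: 8.17
eef_pos: [0.5114, -0.006, 0.251]
tool_rot: [1.152, 1.245, -1.151]
wrist_force: [-0.3, 2.0, 2.3]
opening: 0.05
t=8.17 shift [ 0.91 -2.29 31.42] turn [-0.03  0.01 -0.03] F [-0.3  2.   2.3] q [-0.03  0.37  1.92 -0.    0.85  1.46] open 0.0500
```

```bash
python3 -m pendant '-1.5 0 0 0 0 0 0.3; -3.5 0 0.5 0 0 0 0.3; -5 0 2.5 0 0 0 0.3; -5.5 -0.3 5 0 0 0 0.3; -5.5 -0.6 8 0 0 0 0.3; -5.5 -0.8 11 0 0 0 0.3; -5.5 -1 14 0 0 0 0.3; -5.5 -1.2 17 0 0 0 0.3; -5.5 -1.5 20 0 0 0 0.3; -5.5 -1.7 23 0 0 0 0.3; -5.5 -2 26 0 0 0 0.3; -5.5 -2.2 28.5 0 0 0 0.3; -5.5 -2.3 30.5 0 0 0 0.3; -5 -2.3 31.4 0 0 0 0.3; -3.5 -2.3 31.4 0 0 0 0.3; -1.8 -2.3 31.4 0 0 0 0.3; -0.6 -2.3 31.4 0 0 0 0.3; 0.2 -2.3 31.4 0 0 0 0.3; 0.6 -2.3 31.4 0 0 0 0.3; 0.8 -2.3 31.4 0 0 0 0.3' 20
python3 -m pendant '0 0 0 0 0 0 0.3; 0 0 0 0 0 0 0.3'
python3 -c "
from h import *
calc(.513,-.321,.07,-85.5)"
```

```text
time: 9.83
eef_pos: [0.5128, -0.3204, 0.2421]
tool_rot: [1.152, 1.247, -1.152]
wrist_force: [-3.1, 3.4, 8.2]
opening: 0.0497
time: 10.0
eef_pos: [0.5131, -0.3209, 0.2434]
tool_rot: [1.151, 1.244, -1.151]
wrist_force: [0.2, -0.7, -1.3]
opening: 0.0498
t=10.00 shift [ 0.14 -0.01  0.01] turn [-0.02  0.06 -0.07] F [ 0.2 -0.7 -1.3] q [-0.58  0.5   1.71 -0.    0.93  0.91] open 0.0498
```

```bash
python3 -m pendant '0.1 0 0 0 0 0 0.3; 0.1 0 0 0 0 0 0.3; 0.1 0 0 0 0 0 0.6; 0.1 0 0 0 0 0 0.8; 0.1 0 0 0 0 0 1; 0.1 0 0 0 0 0 1; -1.5 0 0 0 0 0 1; -4 0 0 0 0 0 1; -7 0 0 0 0 0 1; -9.5 0 0 0 0 0 1; -10 0 0 0 0 0 1; -10 0 0 0 0 0 1'
python3 w.py w4; python3 objs.py w4; python3 -c "
from h import *
calc(.501,.096,.17,-85.5)"
```

```text
time: 11.0
eef_pos: [0.5131, -0.3211, 0.345]
tool_rot: [1.152, 1.24, -1.15]
wrist_force: [0.2, -0.0, 0.3]
opening: 0.0914
red top 6931 z [0.116 0.117 0.118] [ 596.8 -329.3   47.9   46.4    4.5]
red mark 4830 z [0.014 0.015 0.017] [ 515.2 -104.5   63.2   65.     4.6]
yel mark 2 z [0.012 0.012 0.013] [ 630.  -543.3    0.9    0.    94.6]
blue top 4215 z [0.115 0.116 0.117] [ 512.6 -320.7   49.1   48.2    7.5]
blue mark 630 z [0.014 0.015 0.017] [509.1 -32.6  14.9  62.3  88.2]
t=11.05 shift [  0.07   2.08 -41.65] turn [-0.04  0.04 -0.05] F [-1.   0.4 -0.2] q [-0.58  0.41  1.59 -0.    1.14  0.91] open 0.0912
```

View pics/w4.png

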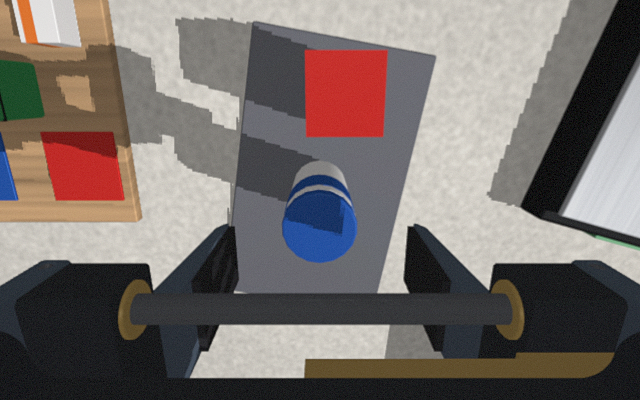

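Red (345,93) and blue (320,225) both stand on the mat. Next, the bottle.

```bash
python3 -m pendant '0 0 -1.5 0 0 0 1; 0 0.2 -4.5 0 0 0 1; 0 0.4 -8 0 0 0 1; 0 0.6 -11.5 0 0 0 1; 0 0.8 -15 0 0 0 1; 0 1 -18.5 0 0 0 1; 0 1.2 -22 0 0 0 1; 0 1.3 -25.5 0 0 0 1; 0 1.5 -29 0 0 0 1; 0 1.7 -32.5 0 0 0 1; 0 1.9 -36 0 0 0 1; 0 2 -39 0 0 0 1; 0 2.1 -41 0 0 0 1; 0 2.1 -41.7 0 0 0 1; 1 2.1 -41.7 0 0 0 1; 3 2.1 -41.7 0 0 0 1; 5.5 2.1 -41.7 0 0 0 1; 7.5 2.1 -41.7 0 0 0 1; 8.7 2.1 -41.7 0 0 0 1; 9.2 2.1 -41.7 0 0 0 1' 20
python3 -m pendant '0.2 0 0 0 0 0 0.8; 0.2 0 0 0 0 0 0.3; 0.2 0 0 0 0 0 0.3; 0.2 0 0 0 0 0 0.3; 0.2 0 0 0 0 0 0.3; 0.2 0 0 0 0 0 0.3; 0.2 0 0 0 0 0 0.3; 0.2 0 0 0 0 0 0.3' 20
python3 -c "
from h import *
calc(.429,-.313,.07,-85.5)"
```

```text
time: 12.72
eef_pos: [0.4999, 0.0951, 0.2474]
tool_rot: [1.148, 1.248, -1.158]
wrist_force: [-0.1, -0.4, 1.0]
opening: 0.0914
time: 13.38
eef_pos: [0.5014, 0.0965, 0.2492]
tool_rot: [1.152, 1.244, -1.151]
wrist_force: [0.5, 0.4, 2.7]
opening: 0.0477
t=13.38 shift [  0.7  -10.41  40.27] turn [-0.04 -0.   -0.05] F [0.5 0.4 2.7] q [ 0.17  0.37  1.93 -0.    0.84  1.66] open 0.0477
```

```bash
python3 -m pendant '-1.5 0 0 0 0 0 0.3; -3.5 0 0 0 0 0 0.3; -5 -0.3 1.5 0 0 0 0.3; -5.5 -1 4 0 0 0 0.3; -5.5 -1.8 7 0 0 0 0.3; -5.5 -2.6 10 0 0 0 0.3; -5.5 -3.4 13 0 0 0 0.3; -5.5 -4.2 16 0 0 0 0.3; -5.5 -4.9 19 0 0 0 0.3; -5.5 -5.7 22 0 0 0 0.3; -5.5 -6.5 25 0 0 0 0.3; -5.5 -7.3 28 0 0 0 0.3; -5.5 -8 31 0 0 0 0.3; -5.5 -8.8 34 0 0 0 0.3; -5.5 -9.5 36.5 0 0 0 0.3; -5.5 -10.1 38.8 0 0 0 0.3; -5.5 -10.4 40 0 0 0 0.3; -5 -10.4 40.3 0 0 0 0.3; -4 -10.4 40.3 0 0 0 0.3; -4 -10.4 40.3 0 0 0 0.3' 20
python3 -c "
from h import *
calc(.429,-.313,.0685,-85.5)"
```

```text
time: 15.05
eef_pos: [0.4284, -0.312, 0.2864]
tool_rot: [1.152, 1.251, -1.152]
wrist_force: [0.0, 0.5, -2.0]
opening: 0.0475
t=15.05 shift [4.59 0.07 0.12] turn [-0.02 -0.22  0.2 ] F [ 0.   0.5 -2. ] q [-0.65  0.36  1.84  0.    0.95  0.84] open 0.0475
```

```bash
python3 -m pendant '1.5 0 0 0 0 0 0.3; 3 0 0 0 0 0 0.3; 4 0 0 0 0 0 0.3; 4.4 0 0 0 0 0 0.3; 4.7 0 0 0 0 0 0.3; 4.7 0 0 0 0 0 0.3; 4.7 0 0 0 0 0 0.3' 20
python3 -c "
from h import *
calc(.429,-.313,.0685,-85.5)"
```

```text
time: 15.63
eef_pos: [0.4293, -0.3133, 0.2421]
tool_rot: [1.151, 1.244, -1.151]
wrist_force: [-0.1, 0.5, -1.6]
opening: 0.0472
t=15.63 shift [ 0.16 -0.03 -0.03] turn [-0.02  0.03 -0.03] F [-0.1  0.5 -1.6] q [-0.65  0.41  1.89 -0.    0.84  0.84] open 0.0472
```

```bash
python3 -m pendant '0.15 0 0 0 0 0 0.3; 0.15 0 0 0 0 0 0.3; 0.15 0 0 0 0 0 0.6; 0.15 0 0 0 0 0 0.8; 0.15 0 0 0 0 0 1; 0.15 0 0 0 0 0 1; -1.5 0 0 0 0 0 1; -4 0 0 0 0 0 1; -7 0 0 0 0 0 1; -10 0 0 0 0 0 1; -12 0 0 0 0 0 1; -12 0 0 0 0 0 1'
python3 w.py w5; python3 objs.py w5; python3 - <<'E'
from h import *
c=cams.camera("top"); np.savez("top1.npz",**c); cv2.imwrite("pics/top1.png",c["frame"][:,:,::-1])
E
python3 objs.py top1
```

```text
time: 16.63
eef_pos: [0.4298, -0.314, 0.3667]
tool_rot: [1.151, 1.235, -1.149]
wrist_force: [0.9, -0.5, 0.3]
opening: 0.0913
red mark 5294 z [0.014 0.015 0.017] [ 515.1 -104.5   64.    64.5    4.1]
yel top 2725 z [0.114 0.116 0.117] [ 428.8 -313.1   42.    42.5   57.3]
yel mark 2 z [0.017 0.017 0.017] [ 527.3 -522.4    0.9    0.  -164.1]
blue top 4694 z [0.115 0.116 0.118] [ 511.9 -320.8   48.4   48.7    3.8]
blue mark 1421 z [0.014 0.015 0.017] [509.2 -25.6  63.2  24.1   3.1]
green top 49 z [0.06  0.064 0.068] [558.2 -73.9   2.9   8.1  39.3]
red top 482 z [0.113 0.117 0.12 ] [ 595.6 -329.2   47.7   47.9    5.2]
red mark 674 z [0.014 0.016 0.019] [ 515.7 -104.1   63.    63.1    3.7]
yel mark 745 z [0.014 0.016 0.019] [500.   95.3  64.9  66.1   4.6]
blue top 405 z [0.115 0.117 0.119] [ 512.2 -320.3   45.9   47.4   31.5]
blue mark 611 z [0.014 0.016 0.019] [507.7  -5.   59.1  58.7   1.2]
green top 778 z [0.07  0.073 0.076] [573.  -10.2  43.8 123.5   3.1]
```

View pics/top1.png

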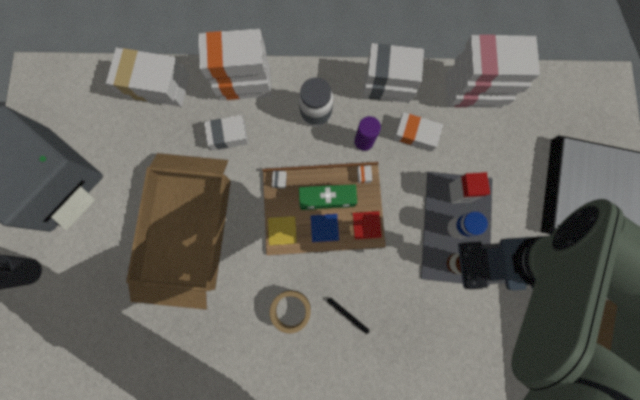

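View pics/w5.png

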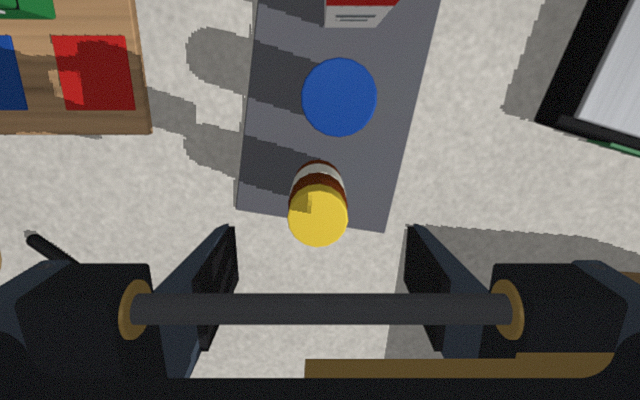

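```bash
python3 -c "
from h import *
calc(.5745,-.0105,.18,4)"
```

```text
t=16.73 shift [  1.02  16.87 -29.06] turn [-8.954e+01  1.100e-01 -1.000e-02] F [ 0.  -0.3 -0.3] q [-0.65  0.28  1.73 -0.    1.13  0.84] open 0.0913
```

```bash
python3 -m pendant '0 1 -1.5 -5 0 0 1; 0 2 -3.5 -11 0 0 1; 0 3.2 -5.6 -17 0 0 1; 0 4.4 -7.6 -23 0 0 1; 0 5.6 -9.6 -29 0 0 1; 0 6.8 -11.7 -35 0 0 1; 0 8 -13.8 -41 0 0 1; 0 9.2 -15.8 -47 0 0 1; 0 10.4 -17.9 -53 0 0 1; 0 11.5 -19.9 -59 0 0 1; 0 12.6 -21.8 -65 0 0 1; 0.3 13.8 -23.8 -71 0 0 1; 0.6 14.9 -25.7 -77 0 0 1; 0.9 15.9 -27.4 -83 0 0 1; 1 16.6 -28.6 -88 0 0 1; 1 16.9 -29.1 -89.5 0 0 1; 1 16.9 -29.1 -89.5 0 0 1; 1 16.9 -29.1 -89.5 0 0 1'
python3 w.py w6; python3 objs.py w6; python3 -c "
from h import *
calc(.5745,-.0105,.045,4)"
```

```text
time: 18.23
eef_pos: [0.5745, -0.0104, 0.3508]
tool_rot: [-0.054, 1.572, 0.053]
wrist_force: [-0.7, 0.1, -0.1]
opening: 0.0909
red mark 2812 z [0.014 0.016 0.017] [ 518.3 -101.9   58.4   60.4    4.2]
yel mark 6123 z [0.014 0.015 0.017] [500.2  95.4  64.2  65.1   4.5]
blue mark 4424 z [0.014 0.016 0.017] [508.2  -4.4  63.2  63.2   4.4]
green top 7481 z [0.071 0.072 0.074] [575.9  -9.3  43.9 128.3   4.1]
t=18.28 shift [13.41  0.03  0.03] turn [-0.14 -0.09  0.02] F [ 0.6 -1.2 -0.4] q [-0.04  0.36  1.65 -0.    1.14 -0.11] open 0.0913
```

View pics/w6.png

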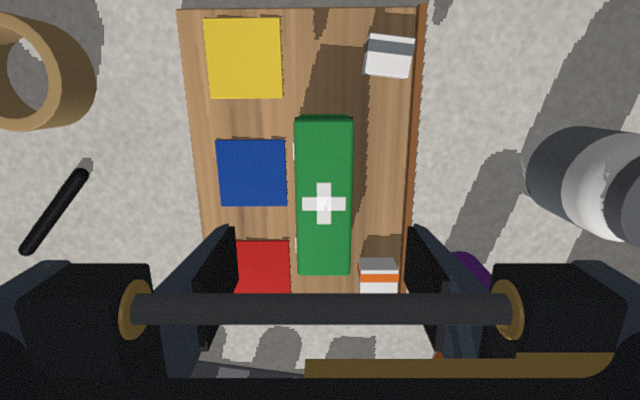

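Case centred (323,195); back lip of the board at column ~415. I'll descend with a narrower opening to stay clear of the lip.

```bash
python3 -m pendant '2 0 0 0 0 0 0.78; 4 0 0 0 0 0 0.78; 6.5 0 0 0 0 0 0.78; 8.5 0 0 0 0 0 0.78; 10.5 0 0 0 0 0 0.78; 12 0 0 0 0 0 0.78; 13 0 0 0 0 0 0.78; 13.4 0 0 0 0 0 0.78; 13.4 0 0 0 0 0 0.3; 13.4 0 0 0 0 0 0.3; 13.4 0 0 0 0 0 0.3; 13.4 0 0 0 0 0 0.3; 13.4 0 0 0 0 0 0.3; 13.4 0 0 0 0 0 0.3' 35
python3 - <<'E'
from h import *
calc(.495,.323,.13,-5)
c=dict(np.load("top1.npz")); P=cloud(c); x,y,z=np.moveaxis(P,-1,0)
for nm,m in [("inner floor",(y>.2)&(y<.44)&(x>.33)&(x<.66)&(z>.001)&(z<.014)),("rims",(y>.2)&(y<.45)&(x>.36)&(x<.63)&(z>.055)&(z<.066))]:
    m=cv2.morphologyEx(m.astype(np.uint8),cv2.MORPH_OPEN,np.ones((3,3))); k,l,st,ce=cv2.connectedComponentsWithStats(m)
    for i in range(1,k):
        if st[i,4]>100: print(nm,st[i],rect(P[l==i][:,:2]),P[l==i].mean(0).round(3))
E
```

```text
time: 19.45
eef_pos: [0.5753, -0.0102, 0.2188]
tool_rot: [-0.055, 1.568, 0.054]
wrist_force: [0.2, -1.0, 4.4]
opening: 0.0447
t=19.45 shift [-8.35 33.79 -5.69] turn [8.96 0.14 0.01] F [ 0.2 -1.   4.4] q [-0.04  0.5   1.81 -0.    0.84 -0.11] open 0.0447
inner floor [ 139  175   83  112 7003] [499.8 332.6 155.8 248.9  85.1] [0.497 0.333 0.008]
rims [133 170  17  80 312] [539.9 407.8   8.9 180.2  84.9] [0.538 0.408 0.061]
rims [189 171  37  11 200] [623.9 264.1  84.2  21.2  78.2] [0.622 0.261 0.061]
rims [126 232  92  61 852] [425.4 330.2 190.2 130.2  89.8] [0.39  0.33  0.061]
```

```bash
python3 -m pendant '-1.5 0 0 0 0 0 0.3; -4 0 0 0 0 0 0.3; -6.5 0.8 0 0 0 0 0.3; -8 2.5 -0.3 0.5 0 0 0.3; -8 5 -0.8 1 0 0 0.3; -8 8 -1.3 2 0 0 0.3; -8 11 -1.8 3 0 0 0.3; -8 14 -2.3 4 0 0 0.3; -8 17 -2.8 5 0 0 0.3; -8 20 -3.3 6 0 0 0.3; -8 23 -3.7 7 0 0 0.3; -8 26 -4.2 8 0 0 0.3; -8 28.8 -4.7 9 0 0 0.3; -8 31.2 -5 9 0 0 0.3; -8 33 -5.2 9 0 0 0.3; -8 34 -5.4 9 0 0 0.3; -8 34.1 -5.4 9 0 0 0.3; -8 34.1 -5.4 9 0 0 0.3; -8 34.1 -5.4 9 0 0 0.3' 35
python3 w.py w7; python3 -c "
from h import *
calc(.498,.326,.041,-5)"
```

```text
time: 21.03
eef_pos: [0.4975, 0.3253, 0.2974]
tool_rot: [0.068, 1.57, -0.071]
wrist_force: [-0.1, -0.1, -2.2]
opening: 0.0448
t=21.08 shift [8.45 0.1  0.04] turn [-0.1  -0.03  0.06] F [ 0.6  0.  -2.6] q [ 0.56  0.43  1.67 -0.    1.04  0.65] open 0.0449
```

View pics/w7.png

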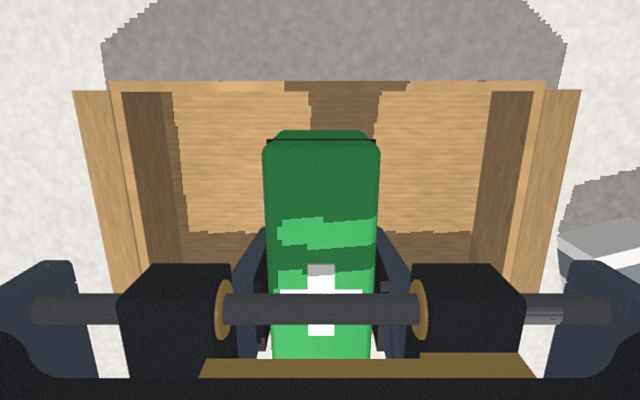

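```bash
python3 -m pendant '1.5 0 0 0 0 0 0.3; 3.5 0 0 0 0 0 0.3; 5.5 0 0 0 0 0 0.3; 7 0 0 0 0 0 0.3; 7.8 0 0 0 0 0 0.3; 8.2 0 0 0 0 0 0.3; 8.4 0 0 0 0 0 0.3; 8.4 0 0 0 0 0 0.3; 8.4 0 0 0 0 0 0.3' 35
python3 -c "
from h import *
calc(.498,.326,.041,-5)"
```

```text
time: 21.83
eef_pos: [0.4978, 0.3263, 0.2147]
tool_rot: [0.07, 1.568, -0.069]
wrist_force: [-0.4, -0.0, -2.0]
opening: 0.0446
t=21.83 shift [ 0.17 -0.03  0.02] turn [-0.05  0.09 -0.06] F [-0.4 -0.  -2. ] q [ 0.56  0.53  1.76 -0.    0.85  0.65] open 0.0446
```

```bash
python3 -m pendant '0.1 0 0 0 0 0 0.3; 0.2 0 0 0 0 0 0.3; 0.2 0 0 0 0 0 0.3; 0.25 0 0 0 0 0 0.3' 35
```

```text
time: 22.17
eef_pos: [0.4977, 0.3265, 0.2128]
tool_rot: [0.07, 1.568, -0.068]
wrist_force: [-1.1, -0.9, 10.4]
opening: 0.0451
```

```bash
python3 -m pendant '0 0 0 0 0 0 0.6; 0 0 0 0 0 0 0.78; 0 0 0 0 0 0 0.78; -1 0 0 0 0 0 0.78; -3 0 0 0 0 0 0.78; -6 0 0 0 0 0 0.9; -9 0 0 0 0 0 1; -12 0 0 0 0 0 1; -14 0 0 0 0 0 1; -14 0 0 0 0 0 1; -14 0 0 0 0 0 1'
python3 w.py w8; python3 objs.py w8; python3 - <<'E'
from h import *
c=dict(np.load("w8.npz")); P=c["P"]; H=hsv(c); m=(H[...,0]>50)&(H[...,0]<85)&(H[...,1]>100)&(c["z_map"]>0)&(P[...,2]>.055)
print(rect(P[m][:,:2]),np.percentile(P[m][:,2],[5,50,95]))
calc(.429,-.313,.17,-85.5)
E
```

```text
time: 23.08
eef_pos: [0.4974, 0.3263, 0.3529]
tool_rot: [0.07, 1.567, -0.068]
wrist_force: [-0.4, 0.5, -0.3]
opening: 0.0915
yel mark 225 z [0.013 0.015 0.017] [502.1 125.8   8.7  56.2  89.8]
[483.5 335.5 133.1 125.3  59.4] [0.06520464 0.06646165 0.06764579]
t=23.13 shift [  0.94 -64.26  -1.17] turn [8.046e+01 1.000e-02 1.000e-02] F [-0.1 -0.3  0.3] q [ 0.56  0.39  1.6  -0.    1.15  0.65] open 0.0912
```

View pics/w8.png

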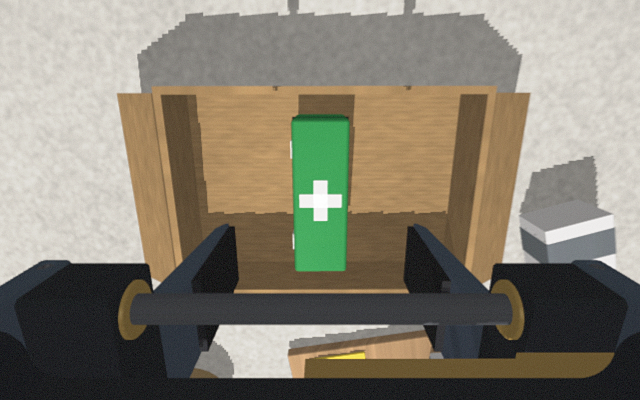

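Case sits upright on the parcel floor (cross (320,200), top at 66 mm). Back to the bottle.

```bash
python3 -m pendant '0 -1.5 0 4 0 0 1; 0 -4.5 -0.1 9 0 0 1; 0 -8 -0.2 14 0 0 1; 0 -11.7 -0.3 20 0 0 1; 0 -15.4 -0.3 26 0 0 1; 0 -19.1 -0.4 32 0 0 1; 0 -22.8 -0.4 38 0 0 1; 0 -26.5 -0.5 44 0 0 1; 0 -30.2 -0.6 50 0 0 1; 0 -33.9 -0.7 56 0 0 1; 0 -37.6 -0.7 62 0 0 1; 0 -41.3 -0.8 68 0 0 1; 0 -45 -0.9 74 0 0 1; 0 -48.7 -1 80 0 0 1; 0 -52.4 -1 80.5 0 0 1; 0 -56 -1.1 80.5 0 0 1; 0 -59.5 -1.1 80.5 0 0 1; 0 -62.5 -1.1 80.5 0 0 1; 0 -64 -1.2 80.5 0 0 1; 0 -64.3 -1.2 80.5 0 0 1'
python3 -m pendant '0 0 0 0 0 0 1; 0 0 0 0 0 0 1'
python3 w.py w9; python3 objs.py w9; python3 -c "
from h import *
calc(.429,-.313,.068,-85.5)"
```

```text
time: 24.8
eef_pos: [0.4282, -0.3155, 0.3494]
tool_rot: [1.154, 1.246, -1.155]
wrist_force: [-0.3, 0.7, 0.4]
opening: 0.0914
time: 24.97
eef_pos: [0.4288, -0.3123, 0.3502]
tool_rot: [1.152, 1.248, -1.152]
wrist_force: [-0.2, -0.1, 0.2]
opening: 0.0912
red mark 5930 z [0.014 0.015 0.017] [ 515.9 -103.2   63.8   66.9    4.5]
yel top 3118 z [0.114 0.116 0.117] [ 428.8 -313.5   42.6   42.2   37. ]
yel mark 3 z [0.01  0.012 0.013] [ 5.673e+02 -5.315e+02  3.000e-01  1.200e+00  7.960e+01]
blue top 5593 z [0.115 0.116 0.118] [ 512.4 -320.8   49.1   48.7   46.2]
blue mark 690 z [0.014 0.015 0.016] [507.2 -30.4  58.6  15.7   2.3]
t=25.02 shift [1.106e+01 1.000e-02 1.200e-01] turn [ 0.01 -0.1   0.07] F [-0.3  0.6 -0.1] q [-0.65  0.29  1.75  0.    1.1   0.84] open 0.0911
```

View pics/w9.png

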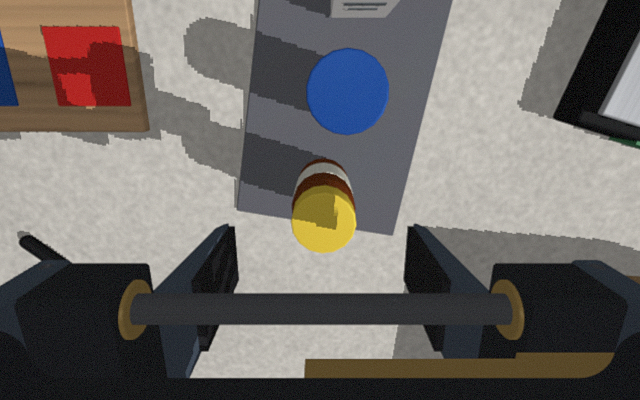

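```bash
python3 -m pendant '2 0 0 0 0 0 1; 4.5 0 0 0 0 0 1; 7 0 0 0 0 0 1; 9 0 0 0 0 0 1; 10.3 0 0 0 0 0 1; 10.8 0 0 0 0 0 1; 11 0 0 0 0 0 1; 11 0 0 0 0 0 0.3; 11 0 0 0 0 0 0.3; 11 0 0 0 0 0 0.3; 11 0 0 0 0 0 0.3; 11 0 0 0 0 0 0.3; 11 0 0 0 0 0 0.3; 11 0 0 0 0 0 0.3' 20
python3 -c "
from h import *
calc(.5,.095,.077,-85.5)"
```

```text
time: 26.18
eef_pos: [0.429, -0.3133, 0.2415]
tool_rot: [1.152, 1.244, -1.152]
wrist_force: [-0.9, -0.6, 1.0]
opening: 0.0477
t=26.18 shift [ -0.77  10.25 -40.15] turn [-0.05  0.03 -0.03] F [-0.9 -0.6  1. ] q [-0.65  0.41  1.89 -0.    0.84  0.84] open 0.0477
```

```bash
python3 -m pendant '-1.5 0 0 0 0 0 0.3; -4 0 0 0 0 0 0.3; -6 0.3 -1.2 0 0 0 0.3; -6.5 1 -4 0 0 0 0.3; -6.5 1.8 -7 0 0 0 0.3; -6.5 2.6 -10 0 0 0 0.3; -6.5 3.4 -13 0 0 0 0.3; -6.5 4.1 -16 0 0 0 0.3; -6.5 4.9 -19 0 0 0 0.3; -6.5 5.6 -22 0 0 0 0.3; -6.5 6.4 -25 0 0 0 0.3; -6.5 7.2 -28 0 0 0 0.3; -6.5 7.9 -31 0 0 0 0.3; -6.5 8.7 -34 0 0 0 0.3; -6.5 9.4 -36.5 0 0 0 0.3; -6.5 9.9 -38.5 0 0 0 0.3; -6.5 10.2 -39.8 0 0 0 0.3; -6 10.25 -40.2 0 0 0 0.3; -5 10.25 -40.2 0 0 0 0.3; -5 10.25 -40.2 0 0 0 0.3' 20
python3 -m pendant '1.5 0 0 0 0 0 0.3; 3 0 0 0 0 0 0.3; 3.6 0 0 0 0 0 0.3; 3.9 0 0 0 0 0 0.3; 4 0 0 0 0 0 0.3; 4 0 0 0 0 0 0.3' 20
python3 -c "
from h import *
calc(.5,.095,.0785,-85.5)"
```

```text
time: 27.85
eef_pos: [0.4988, 0.095, 0.2889]
tool_rot: [1.148, 1.248, -1.156]
wrist_force: [-0.4, 0.1, -1.0]
opening: 0.0474
time: 28.35
eef_pos: [0.5001, 0.0951, 0.2514]
tool_rot: [1.152, 1.244, -1.152]
wrist_force: [0.5, -0.1, -1.8]
opening: 0.0479
t=28.35 shift [ 0.09 -0.01  0.01] turn [-0.08  0.01 -0.01] F [ 0.5 -0.1 -1.8] q [ 0.17  0.37  1.93 -0.    0.84  1.66] open 0.0479
```

```bash
python3 -m pendant '0.1 0 0 0 0 0 0.3; 0.1 0 0 0 0 0 0.3; 0.1 0 0 0 0 0 0.6; 0.1 0 0 0 0 0 0.8; 0.1 0 0 0 0 0 1; 0.1 0 0 0 0 0 1; -1.5 0 0 0 0 0 1; -4 0 0 0 0 0 1; -7 0 0 0 0 0 1; -9 0 0 0 0 0 1; -9.5 0 0 0 0 0 1; -9.5 0 0 0 0 0 1'
python3 w.py w10; python3 objs.py w10; python3 -c "
from h import *
calc(.5122,-.3207,.17,-85.5)"
```

```text
time: 29.35
eef_pos: [0.5001, 0.0957, 0.3478]
tool_rot: [1.154, 1.242, -1.149]
wrist_force: [0.6, 0.4, 0.1]
opening: 0.091
red mark 4498 z [0.014 0.016 0.017] [ 515.6 -103.7   63.7   65.1    4.7]
yel top 3430 z [0.116 0.125 0.126] [500.   95.7  42.7  42.6  57.1]
yel mark 1633 z [0.014 0.015 0.017] [503.   95.3  58.6  64.7   3.8]
blue mark 4348 z [0.014 0.016 0.017] [508.3  -4.3  62.5  63.6   4.5]
t=29.40 shift [ 0.42 -1.99 41.6 ] turn [-0.04  0.   -0.03] F [-0.2 -0.2 -0.1] q [ 0.17  0.26  1.8  -0.    1.07  1.66] open 0.0913
```

View pics/w10.png

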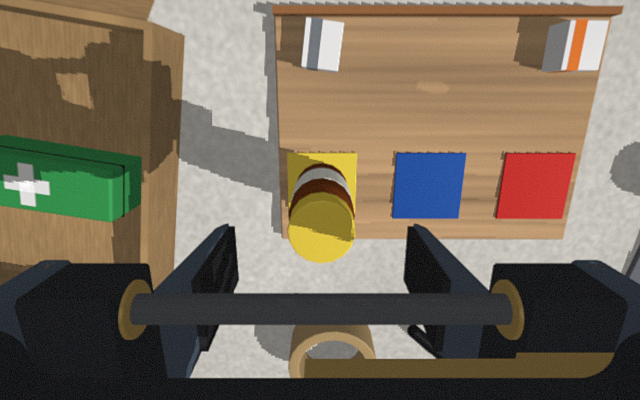

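Bottle is on the yellow mark within 1 mm. Next, the can.

```bash
python3 -m pendant '0 0 1.5 0 0 0 1; 0 -0.2 4.5 0 0 0 1; 0 -0.4 8 0 0 0 1; 0 -0.6 11.5 0 0 0 1; 0 -0.8 15 0 0 0 1; 0 -0.9 18.5 0 0 0 1; 0 -1.1 22 0 0 0 1; 0 -1.3 25.5 0 0 0 1; 0 -1.4 29 0 0 0 1; 0 -1.6 32.5 0 0 0 1; 0 -1.8 36 0 0 0 1; 0 -1.9 39 0 0 0 1; 0 -2 41 0 0 0 1; 0 -2 41.6 0 0 0 1; 1 -2 41.6 0 0 0 1; 3 -2 41.6 0 0 0 1; 5.5 -2 41.6 0 0 0 1; 8 -2 41.6 0 0 0 1; 9.7 -2 41.6 0 0 0 1; 10.4 -2 41.6 0 0 0 1' 20
python3 -m pendant '0 0 0 0 0 0 0.8; 0 0 0 0 0 0 0.3; 0 0 0 0 0 0 0.3; 0 0 0 0 0 0 0.3; 0 0 0 0 0 0 0.3; 0 0 0 0 0 0 0.3; 0 0 0 0 0 0 0.3; 0 0 0 0 0 0 0.3' 20
python3 -c "
from h import *
calc(.508,-.005,.078,-85.5)"
```

```text
time: 31.07
eef_pos: [0.5111, -0.3183, 0.2379]
tool_rot: [1.151, 1.254, -1.153]
wrist_force: [-0.7, 0.3, -0.6]
opening: 0.0912
time: 31.73
eef_pos: [0.5124, -0.3209, 0.2429]
tool_rot: [1.152, 1.244, -1.151]
wrist_force: [-0.1, 0.9, 3.3]
opening: 0.0499
t=31.73 shift [ -0.73   2.01 -31.52] turn [-0.05  0.05 -0.06] F [-0.1  0.9  3.3] q [-0.58  0.5   1.71 -0.    0.93  0.91] open 0.0499
```

```bash
python3 -m pendant '-1.5 0 0 0 0 0 0.3; -4 0 0 0 0 0 0.3; -6 0.1 -1.2 0 0 0 0.3; -6.5 0.3 -4 0 0 0 0.3; -6.5 0.5 -7 0 0 0 0.3; -6.5 0.7 -10 0 0 0 0.3; -6.5 0.9 -13 0 0 0 0.3; -6.5 1.1 -16 0 0 0 0.3; -6.5 1.3 -19 0 0 0 0.3; -6.5 1.5 -22 0 0 0 0.3; -6.5 1.7 -25 0 0 0 0.3; -6.5 1.9 -28 0 0 0 0.3; -6.5 2 -30 0 0 0 0.3; -6.5 2 -31.1 0 0 0 0.3; -6.2 2 -31.5 0 0 0 0.3; -5 2 -31.5 0 0 0 0.3; -5 2 -31.5 0 0 0 0.3' 20
python3 -m pendant '1.5 0 0 0 0 0 0.3; 3 0 0 0 0 0 0.3; 3.6 0 0 0 0 0 0.3; 3.9 0 0 0 0 0 0.3; 4 0 0 0 0 0 0.3; 4 0 0 0 0 0 0.3' 20
python3 -c "
from h import *
calc(.508,-.005,.0799,-85.5)"
```

```text
time: 33.15
eef_pos: [0.5071, -0.0055, 0.2905]
tool_rot: [1.15, 1.248, -1.154]
wrist_force: [-0.6, -0.4, -1.3]
opening: 0.0492
time: 33.65
eef_pos: [0.508, -0.0055, 0.2525]
tool_rot: [1.152, 1.244, -1.152]
wrist_force: [-0.3, 0.1, -2.0]
opening: 0.05
t=33.65 shift [ 0.06  0.   -0.05] turn [-0.08  0.01 -0.03] F [-0.3  0.1 -2. ] q [-0.03  0.37  1.93 -0.    0.85  1.46] open 0.0500
```

```bash
python3 -m pendant '0.1 0 0 0 0 0 0.3; 0.1 0 0 0 0 0 0.3; 0.1 0 0 0 0 0 0.6; 0.1 0 0 0 0 0 0.8; 0.1 0 0 0 0 0 1; 0.1 0 0 0 0 0 1; -1.5 0 0 0 0 0 1; -4 0 0 0 0 0 1; -7 0 0 0 0 0 1; -9 0 0 0 0 0 1; -9.5 0 0 0 0 0 1; -9.5 0 0 0 0 0 1'
python3 w.py w11; python3 objs.py w11; python3 -c "
from h import *
calc(.5968,-.3293,.17,-85.5)"
```

```text
time: 34.65
eef_pos: [0.508, -0.0051, 0.3487]
tool_rot: [1.153, 1.242, -1.149]
wrist_force: [-0.1, -0.2, -1.0]
opening: 0.0911
red mark 4390 z [0.014 0.016 0.017] [ 515.7 -103.7   62.8   64.2    4.5]
yel top 3456 z [0.113 0.125 0.126] [499.7  95.   42.4  42.6  79.3]
yel mark 1836 z [0.014 0.015 0.017] [499.5  95.   65.7  63.8   4.7]
blue top 4352 z [0.124 0.125 0.126] [508.8  -5.3  48.5  47.3   2.2]
blue mark 1236 z [0.014 0.016 0.017] [514.8  -3.9  48.9  62.9   4.5]
t=34.70 shift [ 0.52  6.38 33.02] turn [-0.04  0.01 -0.02] F [ 0.1 -0.6 -0.9] q [-0.03  0.26  1.81 -0.    1.08  1.46] open 0.0912
```

View pics/w11.png

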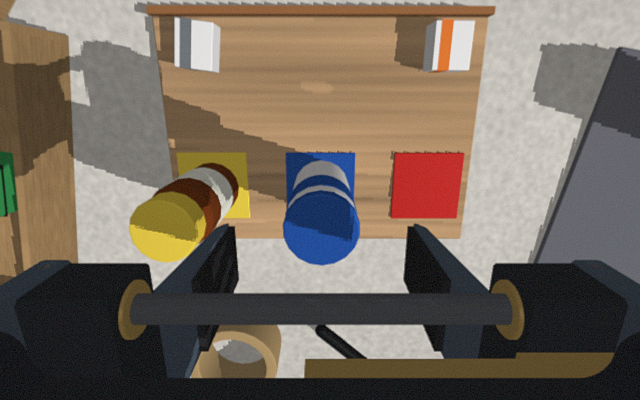

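Can is on blue, within 1 mm. Last, the carton.

```bash
python3 -m pendant '0 0.3 1.5 0 0 0 1; 0 0.8 4.5 0 0 0 1; 0 1.4 7.5 0 0 0 1; 0 2 10.5 0 0 0 1; 0 2.6 13.5 0 0 0 1; 0 3.2 16.5 0 0 0 1; 0 3.8 19.5 0 0 0 1; 0 4.4 22.5 0 0 0 1; 0 5 25.5 0 0 0 1; 0 5.6 28.5 0 0 0 1; 0 6.1 31.2 0 0 0 1; 0 6.4 32.7 0 0 0 1; 0 6.4 33 0 0 0 1; 0 6.4 33 0 0 0 1; 1 6.4 33 0 0 0 1; 3 6.4 33 0 0 0 1; 5.5 6.4 33 0 0 0 1; 8 6.4 33 0 0 0 1; 9.7 6.4 33 0 0 0 1; 10.4 6.4 33 0 0 0 1' 20
python3 -m pendant '0 0 0 0 0 0 0.8; 0 0 0 0 0 0 0.3; 0 0 0 0 0 0 0.3; 0 0 0 0 0 0 0.3; 0 0 0 0 0 0 0.3; 0 0 0 0 0 0 0.3; 0 0 0 0 0 0 0.3; 0 0 0 0 0 0 0.3' 20
python3 -c "
from h import *
calc(.5157,-.104,.078,-85.5)"
```

```text
time: 36.37
eef_pos: [0.596, -0.3268, 0.2393]
tool_rot: [1.151, 1.253, -1.153]
wrist_force: [-0.3, -0.5, 0.1]
opening: 0.0911
time: 37.03
eef_pos: [0.5973, -0.3293, 0.2438]
tool_rot: [1.152, 1.244, -1.151]
wrist_force: [-0.3, -0.6, 2.0]
opening: 0.0458
t=37.03 shift [ -0.64  -6.38 -23.09] turn [-0.05  0.03 -0.04] F [-0.3 -0.6  2. ] q [-0.52  0.61  1.51 -0.    1.03  0.97] open 0.0458
```

```bash
python3 -m pendant '-1.5 0 0 0 0 0 0.3; -4 0 0 0 0 0 0.3; -6 -0.3 -1.2 0 0 0 0.3; -6.5 -1.1 -4 0 0 0 0.3; -6.5 -1.9 -7 0 0 0 0.3; -6.5 -2.8 -10 0 0 0 0.3; -6.5 -3.6 -13 0 0 0 0.3; -6.5 -4.4 -16 0 0 0 0.3; -6.5 -5.2 -19 0 0 0 0.3; -6.5 -5.9 -21.5 0 0 0 0.3; -6.5 -6.3 -22.8 0 0 0 0.3; -6 -6.4 -23.1 0 0 0 0.3; -5 -6.4 -23.1 0 0 0 0.3; -5 -6.4 -23.1 0 0 0 0.3' 20
python3 -m pendant '1.5 0 0 0 0 0 0.3; 3 0 0 0 0 0 0.3; 3.6 0 0 0 0 0 0.3; 3.9 0 0 0 0 0 0.3; 4 0 0 0 0 0 0.3; 4 0 0 0 0 0 0.3' 20
python3 -c "
from h import *
calc(.5157,-.104,.0808,-85.5)"
```

```text
time: 38.2
eef_pos: [0.5153, -0.1045, 0.2913]
tool_rot: [1.15, 1.247, -1.154]
wrist_force: [-0.8, -0.6, -2.6]
opening: 0.0463
time: 38.7
eef_pos: [0.5159, -0.1044, 0.2533]
tool_rot: [1.152, 1.244, -1.152]
wrist_force: [0.5, -0.5, -1.3]
opening: 0.0458
t=38.70 shift [ 0.05 -0.01 -0.04] turn [-0.08  0.02 -0.03] F [ 0.5 -0.5 -1.3] q [-0.22  0.39  1.89 -0.    0.86  1.27] open 0.0458
```

```bash
python3 -m pendant '0.1 0 0 0 0 0 0.3; 0.1 0 0 0 0 0 0.3; 0.1 0 0 0 0 0 0.6; 0.1 0 0 0 0 0 0.8; 0.1 0 0 0 0 0 1; 0.1 0 0 0 0 0 1; -1.5 0 0 0 0 0 1; -4 0 0 0 0 0 1; -7 0 0 0 0 0 1; -10 0 0 0 0 0 1; -10.5 -3 0 0 0 0 1; -10.5 -6 0 0 0 0 1; -10.5 -9 0 0 0 0 1; -10.5 -11 0 0 0 0 1; -10.5 -11 0 0 0 0 1; -10.5 -11 0 0 0 0 1; -10.5 -11 0 0 0 0 1'
python3 w.py w12; python3 objs.py w12; python3 - <<'E'
from h import *
c=cams.camera("top"); np.savez("top2.npz",**c); cv2.imwrite("pics/top2.png",c["frame"][:,:,::-1])
c=cams.camera("side"); cv2.imwrite("pics/side2.png",c["frame"][:,:,::-1])
print(manip.read_state()["wrist_force"])
E
```

```text
time: 40.12
eef_pos: [0.4066, -0.1125, 0.3587]
tool_rot: [1.152, 1.243, -1.151]
wrist_force: [0.4, -0.5, 0.7]
opening: 0.0917
red top 7329 z [0.125 0.126 0.127] [ 515.2 -103.8   46.8   46.5    4.6]
red mark 612 z [0.014 0.016 0.017] [ 487.9 -106.5    7.8   62.9    4.5]
yel top 723 z [0.108 0.118 0.126] [496.2  78.1   9.9  35.4  79.9]
yel mark 894 z [0.014 0.015 0.017] [479.   93.4  21.3  64.1   4.5]
blue top 6360 z [0.124 0.125 0.127] [507.5  -5.5  47.   49.3   4.4]
blue mark 1586 z [0.014 0.015 0.017] [508.1  -4.7  62.2  63.3   4.5]
[0.14104558 0.76491858 0.35544617]
```

View pics/w12.png

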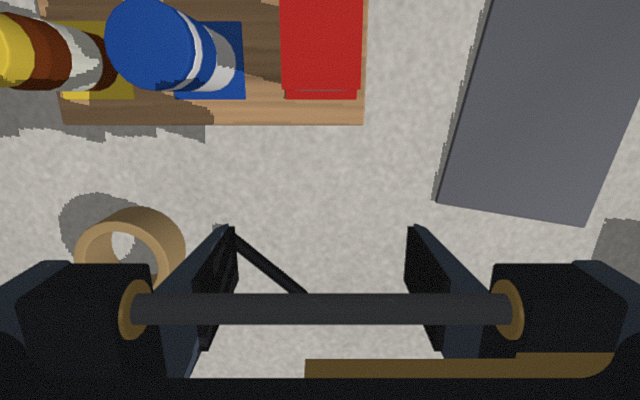

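View pics/side2.png

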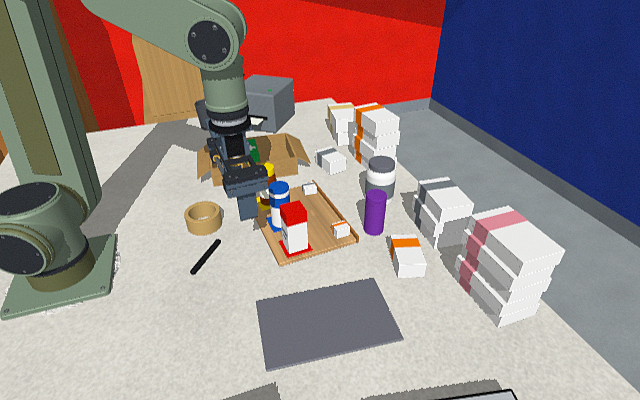

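All three stand upright on their marks: the carton top is at (295,215) and the can at (278,205) in the side view. The case is in the parcel and the robot is clear of everything, so I'm handing in.

```bash
python3 -c "
from bench import manip
print(manip.close_job())"
```

```text
the job is handed in; nothing more can be done
None
```

The job is done and handed in at about 40 s of the 147 s allowed; no verdict was reported. I moved the carton, can and bottle onto the grey mat, set the case in the middle of the parcel, and then put each container back on the mark of its own colour.

**Containers:** in my last camera checks, the centres of all three were about 1 mm from their marks' centres. All three stood upright, with their tops at about 125 mm, as at the start. After its release I checked the bottle mainly in the earlier wrist pictures. In the final pictures it was partly hidden, so its last reading covers only part of the cap.

**Case:** it stood flat on the parcel floor, with its top at 66 mm, the height expected there. That reading came right after I released it; in the final side view it is mostly hidden behind the gripper.

**Robot:** it ended clear of everything with no force on the wrist. No check failed or disagreed with another by more than about 2 mm.

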